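Short spin on the microcentrifuge

TASK

The microcentrifuge is loaded and its lid stands half open. With the fingertips, push the lid gently down until it is fully shut, then lightly press the short-spin key (the wide bar-shaped one, middle of the three) and keep it down for at least two seconds before letting it up and drawing the hand clear. Do not press the square or the round key, turn the speed dial, or swing the lid farther open, and leave the balance, the vortex mixer and the other things on the bench alone; nothing is to be picked up.

Things in the scene. Friction and masses are not known exactly. Their poses are not given: they have to be found in the camera images.
- centrifuge: Ivory microcentrifuge, fixed, 250 (own x) x 225 (own y) x 110 high. Origin: centre of underside, on the bench. Own x: from its front (panel, robot's side) to its back; y: left seen from the robot. Front 95 is a panel rising backwards at 16 degrees, 60 to 87 high; behind it a housing 110 high with rotor and lid. Panel row, left to right: black dial, square key, bar key, round key.
- lid (a joint): Lid angle, rad: 0 = fully shut, positive = open; start 0.65 to 0.95, stop 1.25. Stiff hinge: the lid stays where it is left and moves with about 1 to 4 N at its tab, square to the lid. Ivory frame 145 deep x 190 wide x 12 thick, with a clear dome (diameter 108, 25 high) on its outer face, centred 70 from the hinge axis.
- lid_hinge (a point): Middle of the lid's hinge axis at the back of the centrifuge (+115, 0, +112 in its frame). The axis runs along the centrifuge's y; the shut lid reaches from it level to the front, and opens by swinging up and back.
- lid_tab (a point): On the lid's outer (upper) face, mid-width, where the 60 wide finger tab begins: 142 in front of the hinge axis and 10 above it when shut (122 above the bench). The flat strip here runs from 124 (dome edge) to 158 (tab tip) from the axis. Moves with the lid; its z is the lid's outward normal.
- pulse_key (a joint): Short-spin key travel in m: 0 = up, 0.004 = fully down; it registers beyond 0.0025. Sprung: 1.2 N to start it, 3.6 N at full travel; comes up by itself.
- pulse_key_top (a point): Centre of the top face of the short-spin key: a grey bar 36 wide (own y) x 17 deep, standing 8 proud of the panel, middle one of three grey keys. Its z axis is the outward normal of the panel (leans 16 degrees from vertical towards the front of the machine); the key travels along it and can be pressed straight down.
- open_key (a joint): Lid-release key travel in m (0 up, 0.004 down); to be left alone.
- open_key_top (a point): Centre of the top of the square lid-release key, 20 x 20, 54 to the left of the short-spin key (seen from the robot).
- start_key (a joint): Start/stop key travel in m (0 up, 0.004 down); to be left alone.
- start_key_top (a point): Centre of the top of the round start/stop key, diameter 24, 56 to the right of the short-spin key.
- dial_pointer (a point): Tip of the white pointer on top of the black speed dial (diameter 32, 18 high, leftmost on the panel, 107 to the left of the short-spin key); the point lies 14 from the dial's axis. To be left alone.
- balance: White bench balance, fixed, 225 deep x 200 wide x 47 high with a steel pan of 120 diameter, top 56 above the bench; origin centre of underside. Stands beside the centrifuge, left or right of it.
- beaker: Glass beaker standing on the balance pan, diameter 68, 90 high; origin centre of underside.
- vortex_mixer: Tan tapered vortex mixer, fixed, 150 x 150 at the foot, black rubber head on top, 161 high; origin centre of underside; at the left of the bench.
- tube_rack: Small blue rack with white-capped tubes, 46 x 92 x 48 high, loose, on the bench just in front of the centrifuge; origin centre of underside.
- timer: White bench timer lying flat, 62 x 66 x 17, loose, in front of the balance; origin centre of underside.
- cup: Clear plastic cup, diameter 72, 75 high, loose; origin centre of underside.
- tip_box: Grey box of yellow pipette tips, 82 x 122 x 57 high, loose; origin centre of underside.
- media_bottle: Glass bottle with orange cap, diameter 70, 150 high, loose; origin centre of underside.

How it is judged:
On the way, in this order (a step that is already met when the one before it is completed fails the run):
1. the lid is fully shut, no key touched yet (value of joint lid below 0.03 rad and value of joint pulse_key below 0.001 m), for 0.1 s.
2. the short-spin key is kept down for two seconds with the lid shut (value of joint pulse_key above 0.0025 m and value of joint lid below 0.03 rad), for 1.9 s.
At the end, for the whole second after the job is handed in: The lid is shut (within 0.03 rad, 4 mm at its tab), all three keys are up again (within 1 mm), the dial's pointer is within 5 mm of where it was, and every loose thing stands within 10 mm of where it was (all of step 1 and value of joint each of open_key, start_key below 0.001 m and distance of dial_pointer from where it was at the start of the episode below 0.005 m and distance of each of beaker, tube_rack, timer, cup, tip_box, media_bottle from where it was at the start of the episode below 0.01 m); the robot touches nothing.
It fails at once if the short-spin key pressed while the lid is open (value of joint pulse_key above 0.0015 m and value of joint lid above 0.04 rad).
It fails at once if the square or the round key pressed, or the speed dial turned (value of joint any of open_key, start_key above 0.0015 m or distance of dial_pointer from where it was at the start of the episode above 0.005 m).
It fails at once if the lid lifted farther open (beyond 1.0 rad) or slammed (faster than 2.5 rad/s) (value of joint lid above 1 rad or velocity of joint lid below -2.5 rad/s).
It fails at once if the centrifuge, its lid or a key pushed roughly, with more than 20 N (contact force between the arm and centrifuge above 20 N).
It fails at once if the balance or vortex mixer touched, or a loose bystander shifted, lifted or tipped (contact force between the arm and balance above 2 N or contact force between the arm and vortex_mixer above 2 N or distance of any of beaker, tube_rack, timer, cup, tip_box, media_bottle from where it was at the start of the episode above 0.012 m).
It also fails if it takes over 48 s, if anything falls off the work surface, if the arm or the gripper's body presses on something with over 40 N, if the wrist force passes 120 N, or if a joint passes its speed limit or range.

ROBOT

A 6-joint arm with a two-finger parallel gripper is mounted at the origin on the work surface. World frame = base frame: x ahead of the robot, y to its left, z up, the work surface at z = 0. Lengths are in m, angles in rad, forces in N, time in s.
With the tool pointing down it reaches from about 0.325 to 0.925 m from the base axis. Payload 3.1 kg.
Tool frame: the origin (TCP) lies on the front face of the gripper's body, between the roots of the fingers; the fingertips stand 73 mm ahead of it and the grasp point (between the pads) lies 54 mm ahead of it; z points along the fingers, y is the direction in which the jaws open and shut (so a half turn about z gives the same grasp; the last joint's range is limited). The gripper opens to 85 mm and grips with 20 to 120 N. Pads are 22 mm wide; open, the fingers measure 114 mm over their backs; the gripper's body (76 mm by 85 mm) begins 54 mm behind the grasp point. The pads swing forward as they close: fully open they stand 13 mm farther back than shut.
Start: joints at [1.033, 0.217, 1.613, -0, 1.311, -0.112], TCP at [0.258, 0.569, 0.304] pointing down, gripper open.
Joint ranges: [-2.75, 2.75], [-0.78, 2.1], [0.31, 2.55], [-1.13, 4.27], [0.13, 2.63], [-2.58, 2.58]. Speed limits (rad/s): [2.79, 2.79, 3.14, 3.14, 3.14, 3.14].

INTERFACE

Orientations are given as a unit quaternion [w, x, y, z].
In Python, from bench import arm, snapshot gives the robot as it stands. The module is installed in compiled form; this text tells all that it offers.
- The arm moves only by the tool drive_tool, never from a script. Its arguments are lists of equal length, an entry for each row: "dr": the turn, a rotation vector about the tool's x, y, z in units of 6 degrees (1.0 is 6 degrees), a list of three; "xyz": the shift along the tool's x, y, z in m, a list of three; "grip": the closure in counts, from 0 (fully open) to 255 (shut). In form: {"dr": [[ax, ay, az], ...], "xyz": [[dx, dy, dz], ...], "grip": [grip, ...]}. A call has 1 to 12 rows; each row is the pose to reach, as a shift and turn from the pose measured when the call began, along the tool's axes at that moment; what a row does not reach only later rows make up. A row lasts 1/10 s, in which the tool goes at most 50 mm and 8.59 degrees, less where a joint would pass 70% of its speed; a pose out of reach is approached as far as the arm can. A call with a gripper value outside its range is refused whole. The fingers move at their own pace and stop on an object; the grip force is fixed at half the most. Time passes only in rows, so rows that repeat a pose let the fingers close. It gives the time, the measured TCP pose, the force and the opening at its end, in the units of the state.
- arm.sense(): the state, without advancing time (a new reading comes with each control period).
- snapshot(name): name is "scene" or "top" or "wrist"; returns a dict with "img" (384x512x3 uint8, blue, green, red), "range_z" (384x512 float32, m along the optical axis (not along the pixel's ray), 0 where there is no reading), "camera_matrix" (3x3 intrinsics, pixels), "position" and "attitude" of the camera in the world; the wrist camera has in their place "hand_eye" (4x4, takes a point from camera to tool coordinates, whose origin is the TCP and whose axes are the flange's). Camera axes: x right, y down, z forward; pixel columns grow to the right and rows downward; lengths in m; the calibration is good to about 2 mm. A picture is of the moment at which its call begins: read the wrist's pose just before it.
- arm.close_job(): hands the job in, once; it reports no verdict.
The state is a dict: "t": time; "joint_positions": joint angles; "qd": joint speeds; "tau": joint torques, N m; "tcp_pos": TCP position; "tool_rot": TCP orientation; "ft_force": force on the tool from outside, world axes, zero at the start; "moment": the same for the moment, N m; "grip_width": finger opening in m.
Only numpy, scipy, OpenCV 4.12 (cv2) and the standard library are available. Lean on these libraries where they do the work, as an engineer would, in place of code of your own. Each camera call takes 0.05 s, during which the arm holds its last target.

## Working session

There is one attempt and no reset: what is moved stays moved. The work goes in short steps, Python scripts to look and compute and a tool call to move; the robot and the scene stay as the last step left them, time stands still between calls to the robot, and variables do not carry over. Pictures are saved under pics/ and viewed, and the job is handed in when it is done.

Besides the shell and the picture viewer there is one more tool, called after ">>>" in YAML: its name, and indented under it one key for each argument. drive_tool: Moves the arm, as the interface text tells. Its arguments: {"type":"object","properties":{"dr":{"type":"array"},"xyz":{"type":"array"},"grip":{"type":"array"}},"required":["dr","xyz","grip"]}

```bash
mkdir -p pics
python3 - <<'E'
from bench import arm, snapshot
import cv2, numpy as np
s=arm.sense(); print({k:np.round(v,3) for k,v in s.items()})
for n in("scene","top"):
    d=snapshot(n); cv2.imwrite(f"pics/{n}0.png",d["img"]); np.savez(f"{n}0.npz",**d); print(n,d["position"],d["attitude"],d["camera_matrix"])
E
```

```text
{'t': np.float64(0.0), 'joint_positions': array([ 1.033,  0.218,  1.615, -0.   ,  1.311, -0.112]), 'qd': array([0.   , 0.   , 0.001, 0.   , 0.   , 0.001]), 'tau': array([ 0.0000e+00, -3.9685e+01, -3.0385e+01, -0.0000e+00,  1.0000e-02,
        0.0000e+00]), 'tcp_pos': array([0.258, 0.569, 0.303]), 'tool_rot': array([-0.   ,  0.211,  0.977, -0.001]), 'ft_force': array([-0.39,  0.33, -0.17]), 'moment': array([ 0.005, -0.037, -0.024]), 'grip_width': np.float64(0.085)}
scene [ 1.57007188 -0.62938228  1.07736646] [-0.37945515  0.78268464  0.44549349 -0.21202378] [[495.81117572   0.         248.52722039]
 [  0.         495.81117572 200.78761473]
 [  0.           0.           1.        ]]
top [0.43593973 0.01575793 1.4629958 ] [-0.02525894  0.71428135 -0.69896884  0.02463132] [[475.50828563   0.         250.17747873]
 [  0.         475.50828563 193.49055349]
 [  0.           0.           1.        ]]
```

View pics/scene0.png

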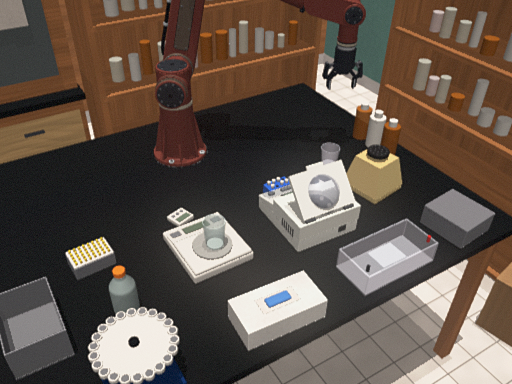

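View pics/top0.png

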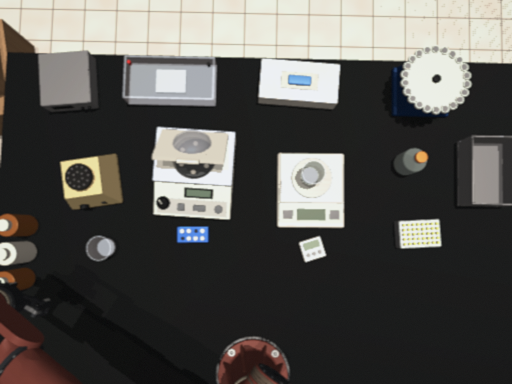

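```bash
cat > h.py <<'E'
import numpy as np, cv2
from scipy.spatial.transform import Rotation as R
def q2R(q): return R.from_quat([q[1],q[2],q[3],q[0]])
def load(f): return dict(np.load(f))
def cloud(d):
    K=d["camera_matrix"]; z=d["range_z"]; v,u=np.mgrid[:z.shape[0],:z.shape[1]]
    P=np.stack([(u-K[0,2])/K[0,0]*z,(v-K[1,2])/K[1,1]*z,z],-1)
    if "position" in d: return P@q2R(d["attitude"]).as_matrix().T+d["position"]
    return P
E
python3 - <<'E'
from h import *
d=load("top0.npz"); P=cloud(d)
for v in (130,150,165,175,185,190,195,200,204,208,212,216,225,235):
    print(v,[np.round(P[v,u],3).tolist() for u in (160,163,194,197,218)])
c=d["img"][110:260,130:260]; cv2.imwrite("pics/topc.png",cv2.resize(c,None,fx=5,fy=5*0.8,interpolation=cv2.INTER_CUBIC))
E
```

```text
130 [[0.71, 0.283, 0.104], [0.706, 0.27, 0.125], [0.702, 0.178, 0.157], [0.702, 0.17, 0.157], [0.736, 0.123, -0.003]]
150 [[0.637, 0.262, 0.201], [0.638, 0.255, 0.196], [0.637, 0.17, 0.21], [0.637, 0.162, 0.211], [0.641, 0.107, 0.193]]
165 [[0.608, 0.278, 0.108], [0.608, 0.269, 0.111], [0.613, 0.183, 0.088], [0.612, 0.174, 0.091], [0.611, 0.112, 0.112]]
175 [[0.579, 0.277, 0.109], [0.579, 0.269, 0.11], [0.583, 0.182, 0.093], [0.583, 0.173, 0.096], [0.583, 0.111, 0.108]]
185 [[0.553, 0.282, 0.081], [0.553, 0.273, 0.081], [0.554, 0.182, 0.087], [0.555, 0.173, 0.084], [0.556, 0.112, 0.086]]
190 [[0.539, 0.282, 0.076], [0.538, 0.273, 0.08], [0.54, 0.182, 0.084], [0.54, 0.173, 0.084], [0.542, 0.112, 0.083]]
195 [[0.524, 0.281, 0.077], [0.524, 0.273, 0.072], [0.526, 0.182, 0.081], [0.526, 0.173, 0.08], [0.528, 0.112, 0.076]]
200 [[0.508, 0.278, 0.091], [0.509, 0.27, 0.089], [0.512, 0.183, 0.069], [0.512, 0.173, 0.073], [0.513, 0.112, 0.071]]
204 [[0.497, 0.279, 0.083], [0.497, 0.27, 0.084], [0.5, 0.182, 0.067], [0.5, 0.174, 0.067], [0.501, 0.111, 0.075]]
208 [[0.486, 0.28, 0.079], [0.486, 0.271, 0.08], [0.488, 0.181, 0.076], [0.488, 0.172, 0.074], [0.489, 0.111, 0.077]]
212 [[0.475, 0.283, 0.059], [0.475, 0.274, 0.061], [0.477, 0.182, 0.065], [0.477, 0.174, 0.06], [0.478, 0.111, 0.069]]
216 [[0.464, 0.295, -0.005], [0.464, 0.286, -0.007], [0.465, 0.183, 0.056], [0.465, 0.174, 0.058], [0.466, 0.111, 0.063]]
225 [[0.436, 0.293, -0.001], [0.437, 0.283, 0.004], [0.439, 0.188, 0.003], [0.439, 0.179, 0.001], [0.44, 0.115, -0.001]]
235 [[0.406, 0.291, 0.002], [0.406, 0.283, -0.0], [0.409, 0.184, 0.034], [0.409, 0.175, 0.029], [0.41, 0.114, -0.0]]
```

View pics/topc.png

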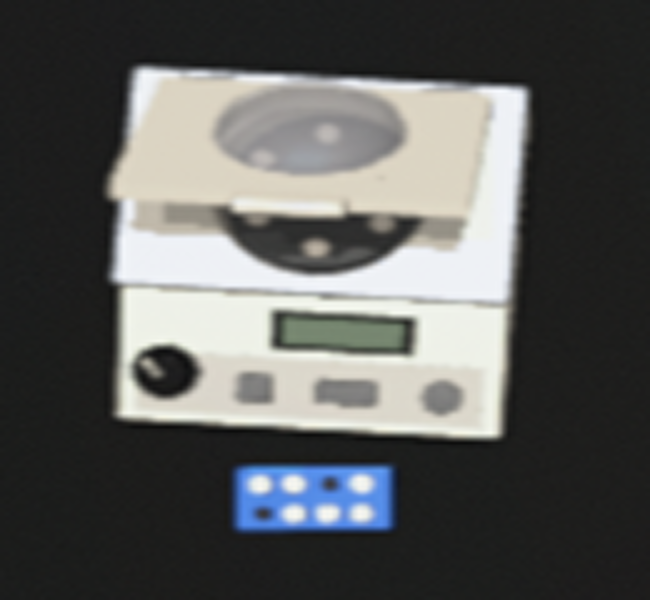

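Run:
```python
from h import *
d=load("top0.npz"); K=d["camera_matrix"]; Rm=q2R(d["attitude"]).as_matrix()
def at(u,v,z):
    r=Rm@np.array([(u-K[0,2])/K[0,0],(v-K[1,2])/K[1,1],1]); return d["position"]+r*(z-d["position"][2])/r[2]
def c(x,y,z): return at(x/5+130-.4,y/4+110-.4,z)
pts=dict(sl=c(112,282,.110),sr=c(508,300,.110),fl=c(116,418,.060),fr=c(502,437,.060),bl=c(133,67,.11),br=c(527,88,.11),bar=c(347,392,.079),sq=c(254,388,.079),rd=c(442,398,.079),tabL=c(231,208,.215),tabR=c(347,214,.215))
for k,v in pts.items(): print(k,np.round(v,4))
for a,b in (("sl","sr"),("fl","fr"),("bl","br"),("sq","rd"),("tabL","tabR")):
    e=pts[a]-pts[b]; print(a,np.linalg.norm(e),np.degrees(np.arctan2(-e[0],e[1])))
# axis fit of top-camera points on lid
P=cloud(d)
print(np.round([P[v,189] for v in range(152,172)],3))
```

```text
sl [0.5638 0.2994 0.11  ]
sr [0.5558 0.0727 0.11  ]
fl [0.468  0.3039 0.06  ]
fr [0.4589 0.0759 0.06  ]
bl [0.7196 0.2929 0.11  ]
br [0.7092 0.0656 0.11  ]
bar [0.4893 0.1661 0.079 ]
sq [0.4911 0.2204 0.079 ]
rd [0.4862 0.1107 0.079 ]
tabL [0.6044 0.2162 0.215 ]
tabR [0.6017 0.1548 0.215 ]
sl 0.226777352972585 -2.0226445921379232
fl 0.2281290980720751 -2.274088985830261
bl 0.22759729837368706 -2.6155545360708095
sq 0.10977624871043938 -2.561858567970338
tabL 0.06149451639954276 -2.48258042512151
[[0.632 0.183 0.209]
 [0.629 0.183 0.21 ]
 [0.626 0.183 0.209]
 [0.624 0.183 0.21 ]
 [0.62  0.182 0.217]
 [0.617 0.181 0.219]
 [0.614 0.181 0.222]
 [0.61  0.18  0.227]
 [0.606 0.179 0.237]
 [0.605 0.179 0.231]
 [0.602 0.179 0.231]
 [0.6   0.179 0.229]
 [0.616 0.199 0.081]
 [0.613 0.198 0.086]
 [0.609 0.198 0.088]
 [0.606 0.197 0.09 ]
 [0.603 0.197 0.093]
 [0.6   0.197 0.093]
 [0.598 0.197 0.09 ]
 [0.595 0.197 0.089]]
```

>>> drive_tool:
  dr:
    - [0,0,-1]
    - [0,0,-2]
    - [0,0,-3]
    - [0,0,-4]
    - [0,0,-4]
    - [0,0,-4]
    - [0,0,-4]
    - [0,0,-4]
    - [0,0,-4]
    - [0,0,-4]
    - [0,0,-4]
    - [0,0,-4]
  xyz:
    - [0,0,-0.04]
    - [-0.02,-0.03,-0.08]
    - [-0.05,-0.06,-0.1]
    - [-0.08,-0.1,-0.1]
    - [-0.11,-0.14,-0.1]
    - [-0.14,-0.18,-0.1]
    - [-0.17,-0.21,-0.1]
    - [-0.2,-0.25,-0.1]
    - [-0.23,-0.29,-0.1]
    - [-0.256,-0.323,-0.1]
    - [-0.256,-0.323,-0.1]
    - [-0.256,-0.323,-0.1]
  grip: [255,255,255,255,255,255,255,255,255,255,255,255]

```text
t: 1.3
tcp_pos: [0.3577, 0.1683, 0.403]
tool_rot: [-0.001, 0.005, 1.0, -0.001]
ft_force: [0.3, -0.4, -0.0]
grip_width: -0.0001
```

Run:
```python
from h import *
from bench import arm,snapshot
s=arm.sense(); d=snapshot("wrist"); np.savez("w1.npz",**d,tp=s["tcp_pos"],tq=s["tool_rot"]); print(d["hand_eye"])
cv2.imwrite("pics/w1.png",d["img"])
```

```text
[[-1.38301014e-04 -9.59564125e-01 -2.81490090e-01  7.31009668e-02]
 [ 9.99999705e-01  7.99316395e-05 -7.63794232e-04  3.51826122e-04]
 [ 7.55409508e-04 -2.81490112e-01  9.59563831e-01 -7.10633930e-02]
 [ 0.00000000e+00  0.00000000e+00  0.00000000e+00  1.00000000e+00]]
```

View pics/w1.png

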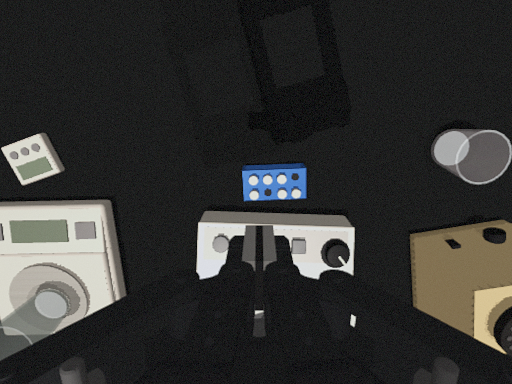

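Run:
```python
from h import *
d=load("w1.npz"); H=d["hand_eye"]; P=cloud(d); W=(P@H[:3,:3].T+H[:3,3])@q2R(d["tq"]).as_matrix().T+d["tp"]
cv2.imwrite("pics/w1c.png",cv2.resize(d["img"][200:340,190:360],None,fx=4,fy=4,interpolation=cv2.INTER_CUBIC))
for n,(u,v) in dict(rd=(221,243),sq=(298,246),dial=(337,254),tabR=(255,313),panelL=(205,240),pr=(320,262),fr=(260,225)).items(): print(n,np.round(np.median(W[v-2:v+3,u-2:u+3].reshape(-1,3),0),4))
```

```text
rd [0.485  0.1137 0.0764]
sq [0.4904 0.2215 0.076 ]
dial [0.4975 0.2736 0.0879]
tabR [0.5738 0.1631 0.1085]
panelL [0.4843 0.0901 0.068 ]
pr [0.5164 0.2534 0.0755]
fr [0.3452 0.1691 0.336 ]
```

View pics/w1c.png

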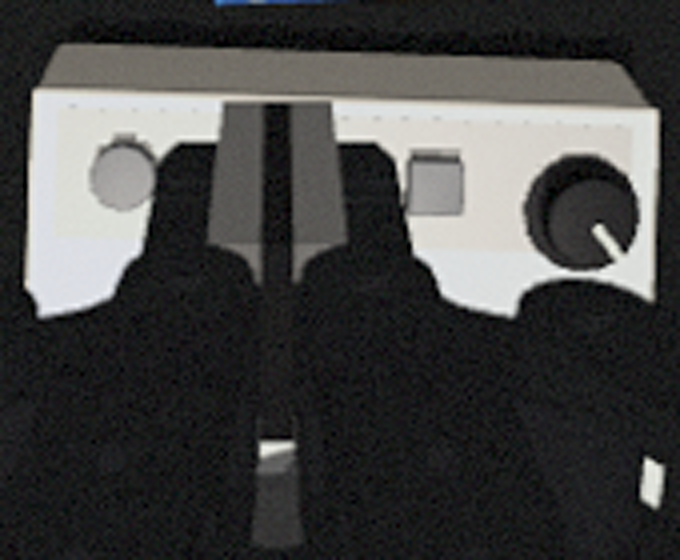

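>>> drive_tool:
  dr:
    - [0,0,0.3]
    - [0,0,0.3]
    - [0,0,0.3]
    - [0,0,0.3]
    - [0,0,0.3]
    - [0,0,0.3]
    - [0,0,0.3]
    - [0,0,0.3]
    - [0,0,0.3]
    - [0,0,0.3]
    - [0,0,0.3]
  xyz:
    - [-0.03,0.002,0]
    - [-0.07,0.005,0]
    - [-0.11,0.008,0]
    - [-0.15,0.011,0]
    - [-0.19,0.014,0]
    - [-0.225,0.016,0]
    - [-0.25,0.018,0.02]
    - [-0.25,0.018,0.045]
    - [-0.25,0.018,0.07]
    - [-0.25,0.018,0.07]
    - [-0.25,0.018,0.07]
  grip: [255,255,255,255,255,255,255,255,255,255,255]

```text
t: 2.45
tcp_pos: [0.6069, 0.187, 0.3317]
tool_rot: [-0.002, 0.018, 1.0, -0.001]
ft_force: [-0.1, 0.4, -0.1]
grip_width: -0.0002
```

Run:
```python
from h import *
from bench import arm,snapshot
s=arm.sense(); print(s["tcp_pos"],s["tool_rot"],s["ft_force"])
d=snapshot("scene"); cv2.imwrite("pics/s2.png",cv2.resize(d["img"][120:260,230:400],None,fx=4,fy=4,interpolation=cv2.INTER_CUBIC))
d=snapshot("wrist"); np.savez("w2.npz",**d,tp=s["tcp_pos"],tq=s["tool_rot"]);cv2.imwrite("pics/w2.png",d["img"])
```

```text
[0.6068855  0.18699366 0.33171881] [-1.94354517e-03  1.82496359e-02  9.99831313e-01 -7.20697311e-04] [-0.13924183  0.41155095 -0.08375339]
```

View pics/s2.png

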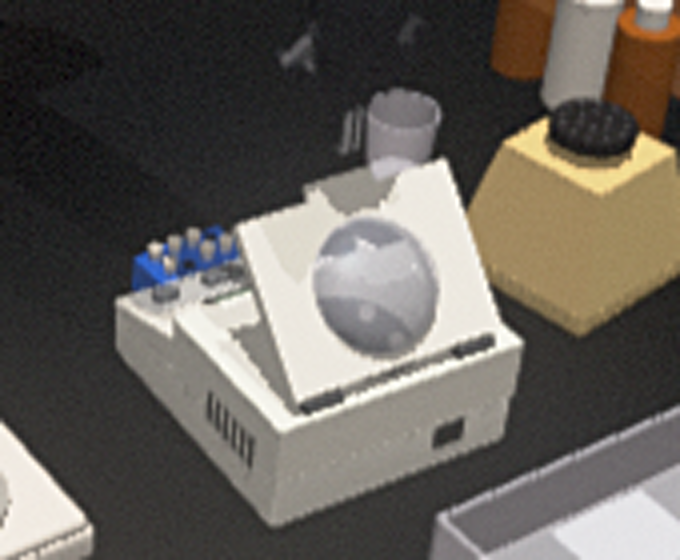

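View pics/w2.png

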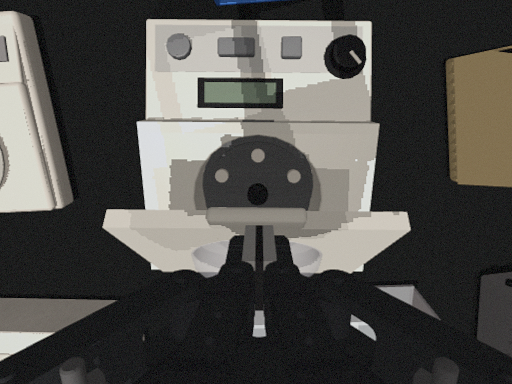

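Run:
```python
from h import *
from bench import arm,snapshot
d=snapshot("scene"); cv2.imwrite("pics/s3.png",d["img"])
d=load("w2.npz"); H=d["hand_eye"]; P=cloud(d); W=(P@H[:3,:3].T+H[:3,3])@q2R(d["tq"]).as_matrix().T+d["tp"]
for n,(u,v) in dict(bar=(237,47),rd=(180,45),sq=(292,46),tabL=(212,214),tabM=(257,214),tabR=(302,214),tipL=(252,232),tipR=(267,232),lidL=(110,212),lidR=(404,214)).items(): print(n,np.round(np.median(W[v-2:v+3,u-2:u+3].reshape(-1,3),0),4), P[v,u,2])
cv2.imwrite("pics/w2c.png",cv2.resize(d["img"][190:300,180:340],None,fx=5,fy=5,interpolation=cv2.INTER_CUBIC))
```

```text
bar [0.49   0.1699 0.0758] 0.30186009407043457
rd [0.486  0.1152 0.0758] 0.30191007256507874
sq [0.4909 0.2229 0.0756] 0.30219507217407227
tabL [0.6005 0.1598 0.2317] 0.18417327105998993
tabM [0.6014 0.1861 0.2316] 0.18344540894031525
tabR [0.6025 0.2125 0.2311] 0.18413399159908295
tipL [0.5939 0.1845 0.2728] 0.1418134719133377
tipR [0.5941 0.1913 0.2728] 0.1414991319179535
lidL [0.6021 0.0935 0.2178] 0.19866591691970825
lidR [0.6102 0.2785 0.2177] 0.19749650359153748
```

View pics/s3.png

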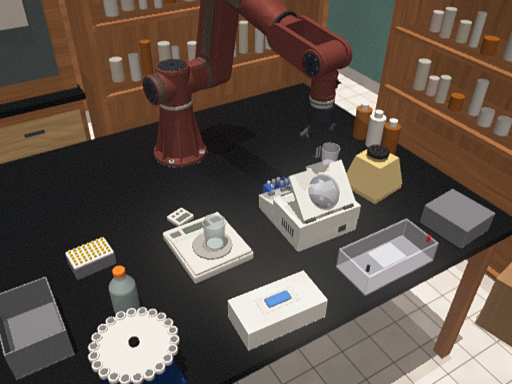

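View pics/w2c.png

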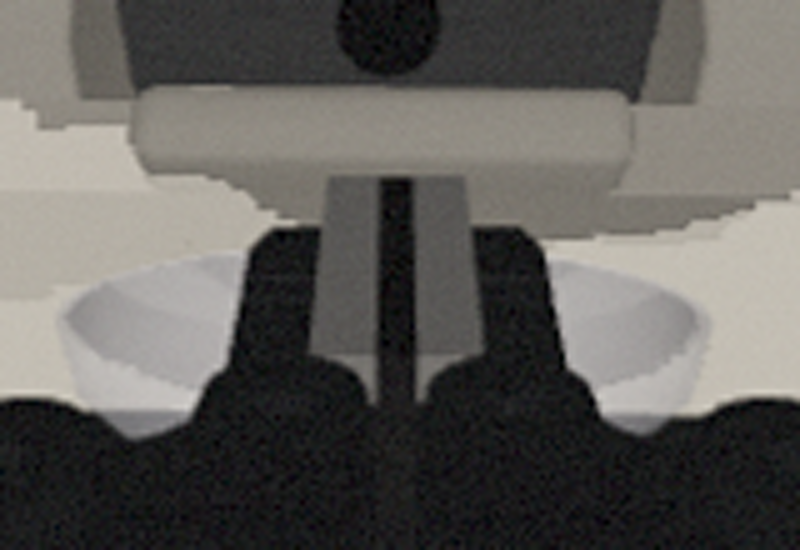

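>>> drive_tool:
  dr:
    - [0,0,0]
    - [0,0,0]
    - [0,0,0]
    - [0,0,0]
    - [0,0,0]
    - [0,0,0]
    - [0,0,0]
  xyz:
    - [-0.005,-0.001,0.008]
    - [-0.005,-0.001,0.015]
    - [-0.005,-0.001,0.02]
    - [-0.003,-0.001,0.025]
    - [-0.001,-0.001,0.028]
    - [0.001,-0.001,0.031]
    - [0.001,-0.001,0.031]
  grip: [255,255,255,255,255,255,255]

```text
t: 3.3
tcp_pos: [0.6065, 0.1851, 0.3041]
tool_rot: [0.0, 0.019, 1.0, -0.0]
ft_force: [-0.9, 0.0, 1.7]
grip_width: -0.0002
```

Run:
```python
from h import *
from bench import arm,snapshot
s=arm.sense(); print(s["tcp_pos"],s["tool_rot"],s["ft_force"])
d=snapshot("wrist"); np.savez("w3.npz",**d,tp=s["tcp_pos"],tq=s["tool_rot"]);cv2.imwrite("pics/w3.png",d["img"])
```

```text
[0.6065413  0.18513389 0.30405294] [ 4.06019028e-04  1.88850114e-02  9.99821522e-01 -3.40561311e-04] [-0.91155946  0.0063265   1.66164122]
```

View pics/w3.png

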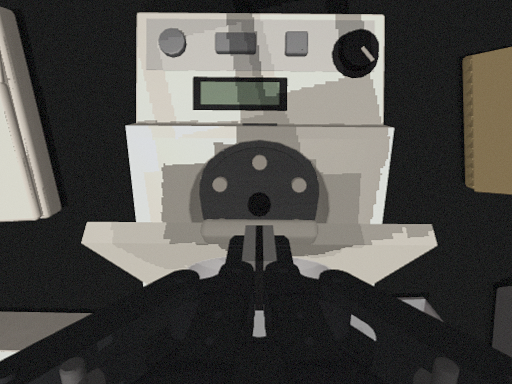

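>>> drive_tool:
  dr:
    - [0,0,0]
    - [0,0,0]
    - [0,0,0]
    - [0,0,0]
    - [0,0,0]
    - [0,0,0]
    - [0,0,0]
    - [0,0,0]
  xyz:
    - [0.004,0,0.004]
    - [0.009,0,0.0097]
    - [0.0147,0,0.0155]
    - [0.0198,0,0.0216]
    - [0.0245,0,0.028]
    - [0.0289,0,0.0346]
    - [0.033,0,0.0414]
    - [0.0366,0,0.0484]
  grip: [255,255,255,255,255,255,255,255]

```text
t: 4.15
tcp_pos: [0.5701, 0.1866, 0.2547]
tool_rot: [0.001, 0.019, 1.0, -0.0]
ft_force: [-0.6, -0.3, 2.1]
grip_width: -0.0001
```

Run:
```python
from h import *
from bench import arm,snapshot
s=arm.sense(); print(s["tcp_pos"],s["tool_rot"],s["ft_force"])
d=snapshot("wrist"); np.savez("w4.npz",**d,tp=s["tcp_pos"],tq=s["tool_rot"]);cv2.imwrite("pics/w4.png",d["img"])
```

```text
[0.57011067 0.18663848 0.25469185] [ 1.00922289e-03  1.88971432e-02  9.99820915e-01 -1.34448345e-04] [-0.58645317 -0.28706462  2.09246573]
```

View pics/w4.png

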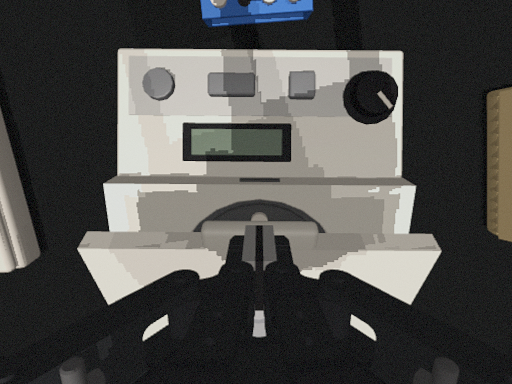

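>>> drive_tool:
  dr:
    - [0,0,0]
    - [0,0,0]
    - [0,0,0]
    - [0,0,0]
    - [0,0,0]
    - [0,0,0]
    - [0,0,0]
    - [0,0,0]
  xyz:
    - [0.0036,0,0.006]
    - [0.0065,0,0.0134]
    - [0.0092,0,0.0209]
    - [0.0115,0,0.0285]
    - [0.0133,0,0.0362]
    - [0.0148,0,0.044]
    - [0.0155,0,0.0487]
    - [0.0155,0,0.0487]
  grip: [255,255,255,255,255,255,255,255]

```text
t: 5.0
tcp_pos: [0.5528, 0.1868, 0.2031]
tool_rot: [-0.001, 0.019, 1.0, -0.001]
ft_force: [-0.2, -1.0, 1.4]
grip_width: -0.0001
```

>>> drive_tool:
  dr:
    - [0,0,0]
    - [0,0,0]
    - [0,0,0]
  xyz:
    - [0.0005,0,0.002]
    - [0.0005,0,0.004]
    - [0.0005,0,0.005]
  grip: [255,255,255]

```text
t: 5.3
tcp_pos: [0.5522, 0.1869, 0.1981]
tool_rot: [-0.002, 0.019, 1.0, -0.001]
ft_force: [-1.0, -0.1, 0.6]
grip_width: 0.0001
```

>>> drive_tool:
  dr:
    - [0,0,0]
    - [0,0,0]
  xyz:
    - [0,0,0.001]
    - [0,0,0.002]
  grip: [255,255]

```text
t: 5.5
tcp_pos: [0.5522, 0.187, 0.1962]
tool_rot: [-0.002, 0.019, 1.0, -0.001]
ft_force: [-0.8, 0.1, 0.8]
grip_width: -0.0003
```

>>> drive_tool:
  dr:
    - [0,0,0]
    - [0,0,0]
  xyz:
    - [0,0,0.001]
    - [0,0,0.001]
  grip: [255,255]

```text
t: 5.7
tcp_pos: [0.5522, 0.1869, 0.195]
tool_rot: [-0.002, 0.019, 1.0, -0.001]
ft_force: [0.4, -0.3, -0.1]
grip_width: 0.0003
```

>>> drive_tool:
  dr:
    - [0,0,0]
    - [0,0,0]
  xyz:
    - [0,0,0.001]
    - [0,0,0.001]
  grip: [255,255]

```text
t: 5.9
tcp_pos: [0.5523, 0.187, 0.1946]
tool_rot: [-0.002, 0.019, 1.0, -0.001]
ft_force: [-2.3, -0.3, 3.1]
grip_width: 0.0001
```

Run:
```python
from h import *
from bench import arm,snapshot
s=arm.sense(); print(s["tcp_pos"],s["tool_rot"],s["ft_force"])
d=snapshot("wrist"); np.savez("w5.npz",**d,tp=s["tcp_pos"],tq=s["tool_rot"]);cv2.imwrite("pics/w5.png",d["img"])
```

```text
[0.552284   0.18696921 0.19462297] [-1.54642585e-03  1.87837164e-02  9.99822132e-01 -6.96171769e-04] [-2.34103093 -0.34304846  3.10437119]
```

View pics/w5.png

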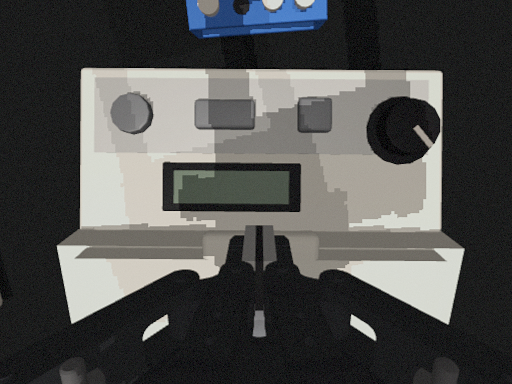

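>>> drive_tool:
  dr:
    - [0,0,0]
    - [0,0,0]
  xyz:
    - [0,0,0.001]
    - [0,0,0.001]
  grip: [255,255]

```text
t: 6.15
tcp_pos: [0.5523, 0.187, 0.1946]
tool_rot: [-0.002, 0.019, 1.0, -0.001]
ft_force: [-2.0, -0.4, 6.8]
grip_width: -0.0005
```

Run:
```python
from h import *
d=load("w5.npz"); H=d["hand_eye"]; P=cloud(d); W=(P@H[:3,:3].T+H[:3,3])@q2R(d["tq"]).as_matrix().T+d["tp"]
for n,(u,v) in dict(bar=(225,114),rd=(132,113),sq=(315,114),lidL=(100,250),lidR=(420,252),tabL=(225,245),tabR=(300,245),hL=(75,260),panel=(270,115)).items(): print(n,np.round(np.median(W[v-2:v+3,u-2:u+3].reshape(-1,3),0),4))
for v in range(228,275,4): print(v,np.round(W[v,200],3),np.round(W[v,80],3))
```

```text
bar [0.4902 0.1693 0.0763]
rd [0.4876 0.1144 0.0769]
sq [0.4922 0.2224 0.0762]
lidL [0.5565 0.1019 0.1143]
lidR [0.5644 0.2734 0.1139]
tabL [0.5519 0.1701 0.1227]
tabR [0.553  0.2077 0.1228]
hL [0.5579 0.0927 0.1226]
panel [0.4923 0.1961 0.0692]
228 [0.558 0.15  0.087] [0.555 0.077 0.088]
232 [0.559 0.151 0.091] [0.555 0.079 0.092]
236 [0.559 0.152 0.096] [0.556 0.082 0.097]
240 [0.559 0.153 0.101] [0.556 0.085 0.103]
244 [0.559 0.154 0.107] [0.555 0.088 0.109]
248 [0.559 0.155 0.111] [0.558 0.087 0.108]
252 [0.559 0.156 0.117] [0.557 0.092 0.116]
256 [0.559 0.156 0.119] [0.556 0.095 0.122]
260 [0.559 0.157 0.123] [0.558 0.095 0.122]
264 [0.562 0.156 0.122] [0.56  0.095 0.123]
268 [0.564 0.156 0.123] [0.562 0.095 0.123]
272 [0.567 0.156 0.122] [0.564 0.094 0.123]
```

>>> drive_tool:
  dr:
    - [0,0,0]
    - [0,0,0]
    - [0,0,0]
    - [0,0,0]
    - [0,0,0]
    - [0,0,0]
    - [0,0,0]
    - [0,0,0]
    - [0,0,0]
    - [0,0,0]
    - [0,0,0]
  xyz:
    - [0,0,-0.006]
    - [0,0,-0.02]
    - [0,0,-0.025]
    - [0.02,-0.007,-0.025]
    - [0.04,-0.014,-0.025]
    - [0.0616,-0.0203,-0.025]
    - [0.0616,-0.0203,-0.01]
    - [0.0616,-0.0203,0.01]
    - [0.0616,-0.0203,0.025]
    - [0.0616,-0.0203,0.03]
    - [0.0616,-0.0203,0.03]
  grip: [255,255,255,255,255,255,255,255,255,255,255]

```text
t: 7.25
tcp_pos: [0.4898, 0.1689, 0.1637]
tool_rot: [-0.002, 0.019, 1.0, -0.001]
ft_force: [0.1, 0.3, -0.2]
grip_width: -0.0002
```

Run:
```python
from h import *
from bench import arm,snapshot
s=arm.sense(); print(s["tcp_pos"],s["tool_rot"],s["ft_force"])
d=snapshot("wrist"); np.savez("w6.npz",**d,tp=s["tcp_pos"],tq=s["tool_rot"]);cv2.imwrite("pics/w6.png",d["img"])
d=snapshot("scene"); cv2.imwrite("pics/s6.png",cv2.resize(d["img"][120:260,230:400],None,fx=4,fy=4,interpolation=cv2.INTER_CUBIC))
```

```text
[0.48977575 0.16889369 0.16366912] [-2.48685834e-03  1.88200786e-02  9.99819342e-01 -9.50390405e-04] [ 0.06013838  0.27409438 -0.19525455]
```

View pics/w6.png

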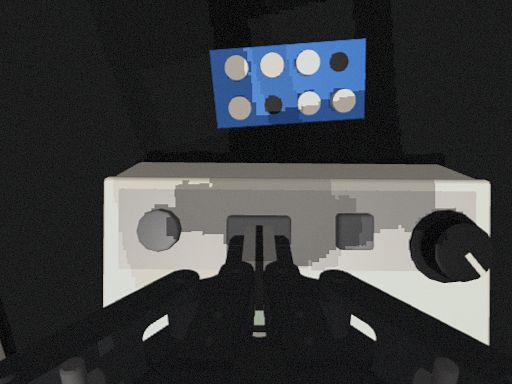

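View pics/s6.png

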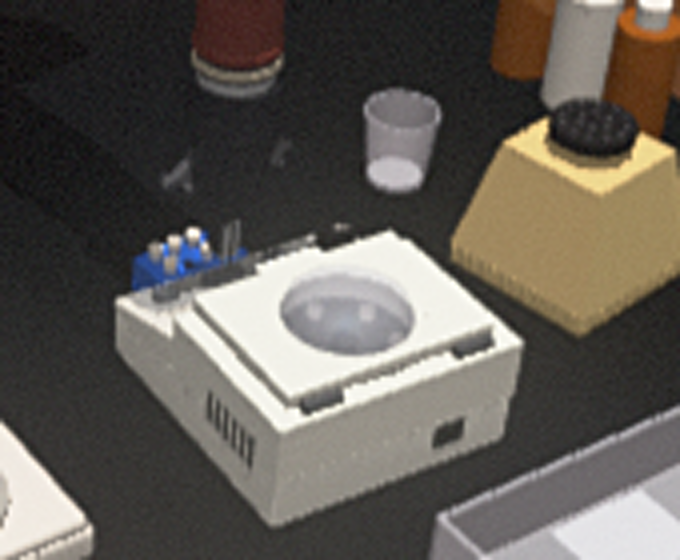

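>>> drive_tool:
  dr:
    - [0,0,0]
    - [0,0,0]
    - [0,0,0]
  xyz:
    - [0,0,0.005]
    - [0,0,0.01]
    - [0,0,0.011]
  grip: [255,255,255]

```text
t: 7.65
tcp_pos: [0.4905, 0.1691, 0.1538]
tool_rot: [-0.001, 0.019, 1.0, -0.001]
ft_force: [-0.4, -0.3, 0.2]
grip_width: -0.0002
```

>>> drive_tool:
  dr:
    - [0,0,0]
    - [0,0,0]
  xyz:
    - [0,0,0.001]
    - [0,0,0.001]
  grip: [255,255]

```text
t: 7.85
tcp_pos: [0.4903, 0.169, 0.1526]
tool_rot: [-0.002, 0.019, 1.0, -0.001]
ft_force: [0.3, 0.4, 0.9]
grip_width: 0.0003
```

>>> drive_tool:
  dr:
    - [0,0,0]
    - [0,0,0]
  xyz:
    - [0,0,0.001]
    - [0,0,0.001]
  grip: [255,255]

```text
t: 8.05
tcp_pos: [0.4903, 0.169, 0.1516]
tool_rot: [-0.002, 0.019, 1.0, -0.001]
ft_force: [-0.2, 0.1, 0.8]
grip_width: 0.0002
```

>>> drive_tool:
  dr:
    - [0,0,0]
    - [0,0,0]
  xyz:
    - [0,0,0.001]
    - [0,0,0.001]
  grip: [255,255]

```text
t: 8.25
tcp_pos: [0.4902, 0.169, 0.1505]
tool_rot: [-0.002, 0.019, 1.0, -0.001]
ft_force: [0.1, 0.9, -0.0]
grip_width: 0.0001
```

>>> drive_tool:
  dr:
    - [0,0,0]
    - [0,0,0]
  xyz:
    - [0,0,0.001]
    - [0,0,0.001]
  grip: [255,255]

```text
t: 8.45
tcp_pos: [0.4905, 0.169, 0.1497]
tool_rot: [-0.001, 0.019, 1.0, -0.001]
ft_force: [-0.1, -0.5, 1.9]
grip_width: 0.0002
```

>>> drive_tool:
  dr:
    - [0,0,0]
    - [0,0,0]
  xyz:
    - [0,0,0.001]
    - [0,0,0.001]
  grip: [255,255]

```text
t: 8.65
tcp_pos: [0.4906, 0.169, 0.1489]
tool_rot: [-0.001, 0.019, 1.0, -0.001]
ft_force: [-0.4, -0.3, 1.5]
grip_width: -0.0001
```

>>> drive_tool:
  dr:
    - [0,0,0]
    - [0,0,0]
  xyz:
    - [0,0,0.001]
    - [0,0,0.001]
  grip: [255,255]

```text
t: 8.85
tcp_pos: [0.4908, 0.169, 0.148]
tool_rot: [-0.001, 0.019, 1.0, -0.001]
ft_force: [-0.5, 0.1, 3.0]
grip_width: -0.0
```

>>> drive_tool:
  dr:
    - [0,0,0]
    - [0,0,0]
  xyz:
    - [0,0,0.001]
    - [0,0,0.001]
  grip: [255,255]

```text
t: 9.05
tcp_pos: [0.491, 0.169, 0.1472]
tool_rot: [-0.001, 0.019, 1.0, -0.001]
ft_force: [-0.2, 0.2, 2.6]
grip_width: 0.0
```

>>> drive_tool:
  dr:
    - [0,0,0]
    - [0,0,0]
  xyz:
    - [0,0,0.001]
    - [0,0,0.001]
  grip: [255,255]

```text
t: 9.25
tcp_pos: [0.4913, 0.169, 0.1463]
tool_rot: [-0.0, 0.019, 1.0, -0.001]
ft_force: [-0.2, -0.5, 3.8]
grip_width: 0.0001
```

>>> drive_tool:
  dr:
    - [0,0,0]
    - [0,0,0]
  xyz:
    - [0,0,0.001]
    - [0,0,0.001]
  grip: [255,255]

```text
t: 9.45
tcp_pos: [0.4914, 0.169, 0.146]
tool_rot: [-0.001, 0.019, 1.0, -0.001]
ft_force: [-1.6, -1.7, 7.2]
grip_width: 0.0002
```

>>> drive_tool:
  dr:
    - [0,0,0]
    - [0,0,0]
    - [0,0,0]
    - [0,0,0]
    - [0,0,0]
    - [0,0,0]
    - [0,0,0]
    - [0,0,0]
    - [0,0,0]
    - [0,0,0]
    - [0,0,0]
    - [0,0,0]
  xyz:
    - [0,0,0.0005]
    - [0,0,0.0005]
    - [0,0,0.0005]
    - [0,0,0.0005]
    - [0,0,0.0005]
    - [0,0,0.0005]
    - [0,0,0.0005]
    - [0,0,0.0005]
    - [0,0,0.0005]
    - [0,0,0.0005]
    - [0,0,0.0005]
    - [0,0,0.0005]
  grip: [255,255,255,255,255,255,255,255,255,255,255,255]

```text
t: 10.65
tcp_pos: [0.4914, 0.169, 0.146]
tool_rot: [-0.001, 0.019, 1.0, -0.001]
ft_force: [-1.2, -0.2, 6.5]
grip_width: 0.0
```

>>> drive_tool:
  dr:
    - [0,0,0]
    - [0,0,0]
    - [0,0,0]
    - [0,0,0]
    - [0,0,0]
    - [0,0,0]
    - [0,0,0]
    - [0,0,0]
    - [0,0,0]
    - [0,0,0]
    - [0,0,0]
    - [0,0,0]
  xyz:
    - [0,0,0.0005]
    - [0,0,0.0005]
    - [0,0,0.0005]
    - [0,0,0.0005]
    - [0,0,0.0005]
    - [0,0,0.0005]
    - [0,0,0.0005]
    - [0,0,0.0005]
    - [0,0,0.0005]
    - [0,0,0.0005]
    - [0,0,0.0005]
    - [0,0,0.0005]
  grip: [255,255,255,255,255,255,255,255,255,255,255,255]

```text
t: 11.85
tcp_pos: [0.4914, 0.169, 0.1459]
tool_rot: [-0.001, 0.019, 1.0, -0.001]
ft_force: [-1.2, -1.5, 5.5]
grip_width: -0.0002
```

Run:
```python
from h import *
from bench import arm,snapshot
s=arm.sense(); print(s["tcp_pos"],s["tool_rot"],s["ft_force"])
d=snapshot("wrist"); cv2.imwrite("pics/w7.png",d["img"])
```

```text
[0.49141346 0.16904853 0.14594564] [-8.27369251e-04  1.86323199e-02  9.99825660e-01 -8.95618040e-04] [-1.17800709 -1.50684916  5.50106119]
```

View pics/w7.png

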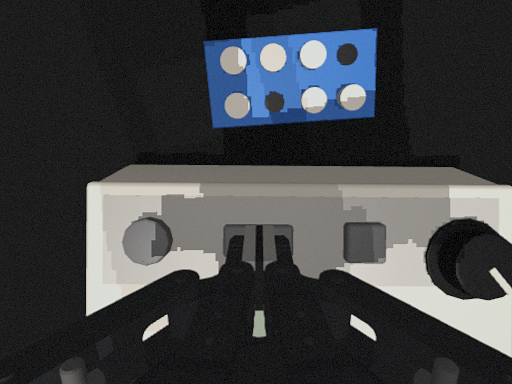

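>>> drive_tool:
  dr:
    - [0,0,0]
    - [0,0,0]
    - [0,0,0]
    - [0,0,0]
    - [0,0,0]
    - [0,0,0]
    - [0,0,0]
    - [0,0,0]
    - [0,0,0]
    - [0,0,0]
  xyz:
    - [0,0,-0.003]
    - [0,0,-0.01]
    - [0,0,-0.03]
    - [0,0,-0.06]
    - [0,0,-0.1]
    - [0,0,-0.14]
    - [0,0,-0.18]
    - [0.02,0,-0.2]
    - [0.02,0,-0.2]
    - [0.02,0,-0.2]
  grip: [255,255,255,255,255,255,255,255,255,255]

```text
t: 12.9
tcp_pos: [0.4716, 0.1702, 0.3459]
tool_rot: [-0.0, 0.019, 1.0, -0.001]
ft_force: [0.2, -0.6, 0.2]
grip_width: -0.0001
```

Run:
```python
from h import *
from bench import arm,snapshot
s=arm.sense(); print(s["t"],s["tcp_pos"],s["tool_rot"],s["ft_force"])
d=snapshot("wrist"); cv2.imwrite("pics/w8.png",d["img"])
H=d["hand_eye"]; P=cloud(d); W=(P@H[:3,:3].T+H[:3,3])@q2R(s["tool_rot"]).as_matrix().T+s["tcp_pos"]; np.save("W8.npy",W)
d=snapshot("scene"); cv2.imwrite("pics/s8.png",d["img"])
```

```text
12.9 [0.47159795 0.17016161 0.34591858] [-3.44969482e-04  1.85299834e-02  9.99827921e-01 -8.05077948e-04] [ 0.19135026 -0.6008502   0.24494713]
```

View pics/w8.png

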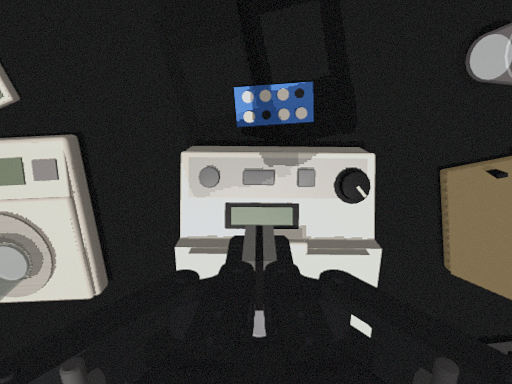

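View pics/s8.png

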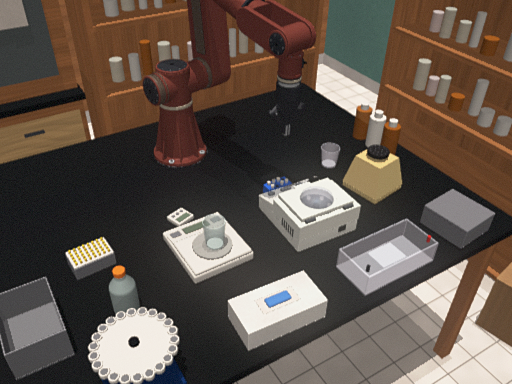

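Run:
```python
import numpy as np
W=np.load("W8.npy")
for n,(u,v) in dict(bar=(259,177),rd=(209,177),sq=(306,178),lidL=(200,262),lidR=(350,265)).items(): print(n,np.round(np.median(W[v-2:v+3,u-2:u+3].reshape(-1,3),0),4))
from bench import arm
print(arm.close_job())
```

```text
bar [0.4893 0.1693 0.0761]
rd [0.4871 0.1131 0.0768]
sq [0.4922 0.2219 0.0767]
lidL [0.567  0.1045 0.1229]
lidR [0.576  0.2623 0.1232]
the job is handed in; nothing more can be done
None
```

The lid is shut, the short-spin key was held down for about 2.7 s and released, and the job is handed in; no verdict was reported.

- **Lid:** I pushed it down along its arc with the closed fingertips. Its force readings stayed within about 2 N on the way down. At the stop, 6.8 N produced no further movement. After the hand was clear, the lid top measured 0.123 m, which matches the 0.122 m for fully shut.
- **Short-spin key:** I pressed it straight down to its stop, with about 4.2 mm of travel and at most about 7 N. I then lifted 0.2 m clear.
- **Last checks:** All three key tops measured 0.076–0.077 m, the height they had before the press, and the wrist force was back to noise. In the last pictures, the tube rack, the dial and the other bench items look unmoved. I checked those by eye and did not measure them.

No check failed. Two things were less certain:
- The two cameras disagreed by about 3 mm sideways on the key's position. I used the wrist camera's value, and the fingertips landed in the middle of the bar.
- The force readings had about 0.5 N of noise, so I judged first contact with the key from the later rise in force, not from the moment of touch.

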